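Turn the data logger out of its foam case

ROBOT

A 6-joint arm with a two-finger parallel gripper is mounted at the origin on a cart in front of the work surface, level with it; the furniture and walls round the work are solid. World frame = base frame: x ahead of the robot, y to its left, z up, the work surface at z = 0. Lengths are in m, angles in rad, forces in N, time in s.
With the tool pointing down it reaches from about 0.3 to 0.875 m from the base axis. Payload 6.4 kg.
Tool frame: the origin (TCP) lies midway between the tips of the shut fingers; the grasp point (between the pads) lies 19 mm behind it; z points along the fingers, y is the line along which they close (so a half turn about z gives the same grasp; the last joint's range is limited). The gripper opens to 85 mm and grips with 20 to 120 N. Pads are 22 mm wide; open, the fingers measure 114 mm over their backs; the gripper's body (76 mm by 85 mm) begins 54 mm behind the grasp point. The pads swing forward as they close: fully open they stand 13 mm farther back than shut.
Start: joints at [0.947, 0.181, 1.607, -0, 1.354, -0.206], TCP at [0.233, 0.526, 0.231] pointing down, gripper open.
Joint ranges: [-2.99, 2.99], [-0.89, 2.07], [0.3, 2.58], [-1.14, 4.28], [0, 2.63], [-3.12, 3.12]. Speed limits (rad/s): [2.57, 2.57, 3.01, 3.14, 3.14, 3.14].

INTERFACE

Orientations are given as a unit quaternion [w, x, y, z].
In Python, from bench import ctrl gives the robot as it stands.
- The arm moves only by the tool drive_tool, never from a script. Its argument "plan" is a list that holds one entry, the list of rows, each a list of 4 numbers: the shift along the tool's x, y, z scaled (see below), then the turn about the tool's z scaled (see below). In form: [[[x, y, z, roll], ...]]. A call has 1 to 12 rows; each row is the pose to reach, as a shift and turn from the pose commanded when the call began, along the tool's axes at that moment, turning the shorter way round; what a row does not reach only later rows make up. The controller multiplies each number of a shift by 400 mm and each number of a turn by 180 degrees. A row lasts 1/12 s, in which the tool goes at most 41.7 mm and 7.16 degrees, less where a joint would pass 70% of its speed; a pose out of reach is approached as far as the arm can. A call with a number of a shift or a turn outside -1 to 1 is refused whole. A call with a gripper value outside its range is refused whole. "jaw" is the closure, from 0 (fully open) to 1 (shut), set as the call begins (left out, the last holds). The fingers move at their own pace and stop on an object; the grip force is fixed at half the most. Time passes only in rows, so rows that repeat a pose let the fingers close. It gives the time, the measured TCP pose, the force, the opening and the grip force at its end, in the units of the state.
- ctrl.get_obs(): the state, without advancing time (a new reading comes with each control period).
- ctrl.camera(name): name is "side" or "top"; returns (picture, depth): 480x640x3 uint8, red, green, blue; 480x640 float32, m along the optical axis (not along the pixel's ray), 0 where there is no reading.
- ctrl.camera_info(name): a dict with "camera_matrix" (3x3 intrinsics, pixels), "R" (3x3) and "t" (3): a world point X has camera coordinates R X + t. Camera axes: x right, y down, z forward; pixel columns grow to the right and rows downward; lengths in m; the calibration is good to about 2 mm. A picture is of the moment at which its call begins. camera_info takes no time and is no camera call.
- ctrl.hand_in(): hands the job in; it is judged then, once.
The state is a dict: "time_s": time; "q": joint angles; "dq": joint speeds; "joint_efforts": joint torques, N m; "eef_pos": TCP position; "eef_rot": TCP orientation; "wrist_force": force on the tool from outside, world axes, zero at the start; "torque": the same for the moment, N m; "opening": opening from 0.0 (shut) to 1.0 (fully open); "grasp_force": force on a finger pad.
Only numpy, scipy, OpenCV 4.12 (cv2) and the standard library are available. Lean on these libraries where they do the work, as an engineer would, in place of code of your own. Each camera call takes 0.05 s, during which the arm holds its last target. There are 200 camera calls.

TASK

One of the two small data loggers in the foam case was put in face down. Take hold of it by its orange knobs, tilt it out of its cutout with the knob end rising first while the far end is still in the foam, and lay it gently, face up, on the middle of the green mat; do not let it fall. Leave the other logger, which lies face up, in its place, and let go at the end.

Things in the scene. Friction and masses are not known exactly. Their poses are not given: they have to be found in the camera images.
- logger: the data logger to turn over: white box 84 (x) x 36 (y) x 24 mm (z), 130 g, blue band round it. At the start it lies face down, its back (grey battery cover, dark screws) up. Origin: centre of its display face (greenish display in a black frame, three coloured buttons), the underside at the start; z points from there out through the back: up at the start, down when done
- logger_axle (a point): middle of that logger's knob axle, 32 mm from its middle towards its -x end, at half thickness. Two orange knobs, 12 mm across, stand on its long sides on this axle (along its y), 49 mm over their flat ends. They turn freely: gripped from above, fingers on the flat ends, the logger swings and hangs with its other end (x = +42 mm) 74 mm below the axle. Axes as logger
- spare: the other data logger, the same box with the same knobs, but lying face up with display and buttons in view; to be left alone. Origin: centre of its underside (its back), z up, knob axle at x = -32, z = +12 mm
- case: fixed foam insert, charcoal on a blue base, x -78 to +72, y +-127 mm, foam top at z = 30; origin on the worktop. Two cutouts at x = 0, y = +-60, 2 mm wider than the loggers all round, floor at z = 12; a logger lies in each along x, knob axle at x = -32, z = 24. A finger channel, x -54 to -12, floor z = 6, runs under the knobs over the whole width, crossed by a 26 mm rib under each logger
- mat: a flat green square mat, 130 x 130 x 4 mm, fixed to the worktop. Origin: centre of its underside, on the worktop; its top is 4 mm higher

How it is judged:
By the outcome, as a careful person would: the job done as asked, in the order asked, and still so for the second after the job is handed in, with the robot touching nothing.
It also fails if it takes over 53 s, if anything falls off the work surface, if the arm or the gripper's body presses on something with over 40 N, if the wrist force passes 120 N, or if a joint passes its speed limit or range.

## Working session

There is one attempt and no reset: what is moved stays moved. The work goes in short steps, Python scripts to look and compute and a tool call to move; the robot and the scene stay as the last step left them, time stands still between calls to the robot, and variables do not carry over. Pictures are saved under pics/ and viewed, at most 13 in all, crops included, and the job is handed in when it is done.

Besides the shell and the picture viewer there is one more tool, called by a JSON object that holds its "fn" and its "kwargs", one argument or row to a line. drive_tool: Moves the arm, as the interface text tells. Its arguments: {"type":"object","properties":{"plan":{"type":"array"},"jaw":{"type":"number"}},"required":["plan"]}

```bash
mkdir -p pics
cat > h.py <<'E'
import numpy as np, cv2
from bench import ctrl
def shot(cam,name):
    im,d=ctrl.camera(cam); cv2.imwrite(f'pics/{name}.png',im[:,:,::-1]); np.save(f'pics/{name}_d.npy',d); return im,d
def world(cam,u,v,d):
    i=ctrl.camera_info(cam); K=np.array(i['camera_matrix']);R=np.array(i['R']);t=np.array(i['t'])
    return R.T@(np.linalg.inv(K)@[u,v,1]*d-t)
def onplane(cam,u,v,z):
    i=ctrl.camera_info(cam); K=np.array(i['camera_matrix']);R=np.array(i['R']);t=np.array(i['t'])
    c=-R.T@t; r=R.T@np.linalg.inv(K)@[u,v,1]; return c+r*(z-c[2])/r[2]
E
python3 - <<'E'
from h import *
for c in('top','side'):
    shot(c,c+'0'); i=ctrl.camera_info(c); R=np.array(i['R']); print(c,-R.T@np.array(i['t']),R[2])
a=cv2.imread('pics/top0.png');b=cv2.imread('pics/side0.png')
o=ctrl.get_obs();print(o['time_s'],o['eef_pos'],o['eef_rot'],o['opening'])
E
```

```text
top [0.34205609 0.00482702 1.46009381] [ 0.10456398  0.00859603 -0.99448101]
side [-0.08911179 -0.9002578   0.4698219 ] [ 0.52242021  0.77963726 -0.34531561]
0.1 [0.2329928  0.52512577 0.23045267] [-3.19152825e-04  2.07395638e-01  9.78256814e-01 -7.43443578e-04] 1.0002424270689685
```

View pics/top0.png

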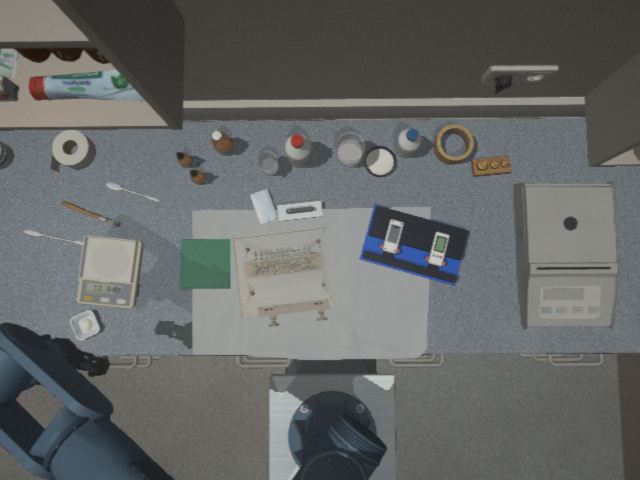

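View pics/side0.png

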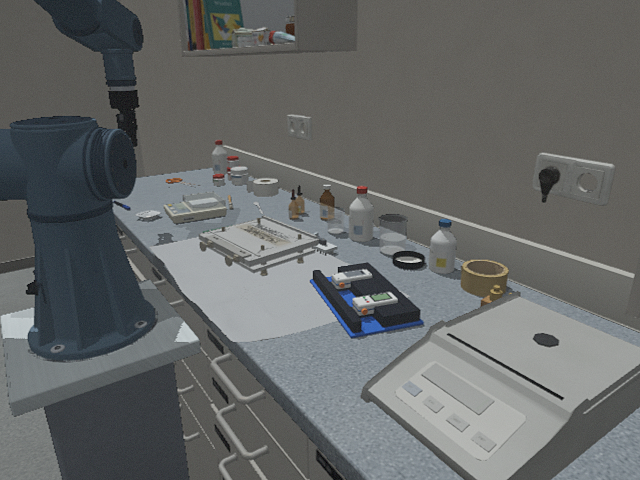

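The top view shows the case around (415,245) with loggers near (393,236) and (438,249), and the green mat at (205,263). A fixture stands between them. The next step is an enlarged crop of the case.

Run:
```python
from h import *
a=cv2.imread('pics/top0.png')
c=cv2.resize(a[200:290,355:475],None,fx=6.6,fy=6.6,interpolation=cv2.INTER_CUBIC);cv2.imwrite('pics/c0.png',c)
d=np.load('pics/top0_d.npy')
# mat by colour
h=cv2.cvtColor(a,cv2.COLOR_BGR2HSV)
m=cv2.inRange(h,(60,80,40),(85,255,255));n,l,s,ce=cv2.connectedComponentsWithStats(m);k=1+s[1:,4].argmax()
print('mat',s[k],ce[k],onplane('top',*ce[k],.004)); 
r=cv2.minAreaRect(np.argwhere(l==k)[:,::-1].astype(np.float32));print(r)
for p in cv2.boxPoints(r):print(onplane('top',*p,.004))
# obstacles: depth-height map of the region between
i=ctrl.camera_info('top')
for u in range(185,480,12):
    col=[world('top',u,v,d[v,u])[2] for v in range(190,330,3) if d[v,u]>0]
    print(u,round(max(col),3),end=' ')
# orange pixels
o=cv2.inRange(h,(3,150,120),(18,255,255))[200:290,355:475]
n,l,s,ce=cv2.connectedComponentsWithStats(o)
print()
for k in range(1,n):
    if s[k,4]>1:
        p=ce[k]+[355,200];print(p,s[k,4],onplane('top',*p,.026))
```

```text
mat [ 181  239   49   50 1765] [203.95127479 259.64305949] [0.44476822 0.32919362 0.004     ]
((205.0, 263.5), (49.0, 48.0), 90.0)
[0.49911272 0.38997286 0.004     ]
[0.49814633 0.2646689  0.004     ]
[0.37097657 0.26327984 0.004     ]
[0.37183295 0.38744467 0.004     ]
185 0.008 197 0.01 209 0.01 221 0.009 233 0.064 245 0.07 257 0.067 269 0.071 281 0.066 293 0.067 305 0.071 317 0.077 329 0.067 341 0.01 353 0.008 365 0.032 377 0.032 389 0.041 401 0.037 413 0.037 425 0.034 437 0.04 449 0.032 461 0.032 473 0.008 
[427.  258.5] 2 [ 0.44193938 -0.24494982  0.026     ]
[443.  263.5] 2 [ 0.42889602 -0.28525791  0.026     ]
```

View pics/c0.png

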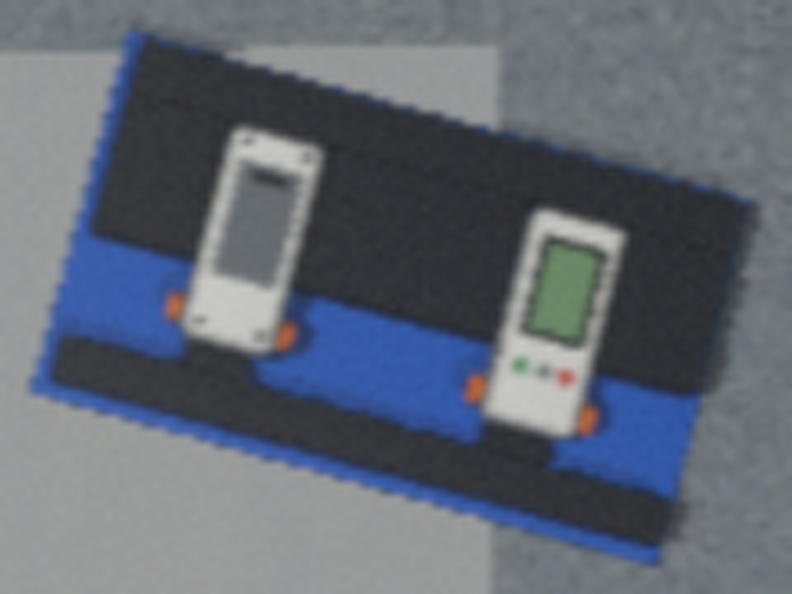

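The left logger, at crop (231,321), is the face-down one. Its grey cover and screws are up, and its knobs are at (176,306) and (286,336). The spare's knobs are at (476,388) and (588,420), with its display visible.

Run:
```python
from h import *
f=lambda c:(np.array(c)+.5)/6.6-.5+[355,200]
K=[onplane('top',*f(c),.025) for c in[(176,306),(286,336),(476,388),(588,420)]]
print(np.round(K,4)); print([np.linalg.norm(K[0]-K[1]),np.linalg.norm(K[2]-K[3])])
a=(K[0]+K[1])/2;b=(K[2]+K[3])/2;v=a-b;print(a,b,np.linalg.norm(v),np.degrees(np.arctan2(v[1],v[0])))
far=[onplane('top',*f(c),.036) for c in[(238,127),(323,150),(187,340),(270,354)]];print(np.round(far,4))
o=ctrl.get_obs();d=a-o['eef_pos']
q=o['eef_rot'];from scipy.spatial.transform import Rotation as Ro
R=Ro.from_quat(np.roll(q,-1)).as_matrix();print(R)
ya=np.degrees(np.arctan2(R[1,1],R[0,1]));print('ya',ya)
t=a.copy();t[2]=.12;print('tool shift /0.4',R.T@(t-o['eef_pos'])/.4)
b=cv2.imread('pics/side0.png');cv2.imwrite('pics/s0.png',cv2.resize(b[250:340,305:425],None,fx=6.6,fy=6.6,interpolation=cv2.INTER_CUBIC))
```

```text
[[ 0.475  -0.1292  0.025 ]
 [ 0.4631 -0.1715  0.025 ]
 [ 0.4424 -0.2444  0.025 ]
 [ 0.4297 -0.2872  0.025 ]]
[np.float64(0.04398704988886641), np.float64(0.04465317702221617)]
[ 0.46905395 -0.15031981  0.025     ] [ 0.43602034 -0.26576858  0.025     ] 0.12008180477168595 74.03247040328499
[[ 0.5433 -0.1533  0.036 ]
 [ 0.5341 -0.1859  0.036 ]
 [ 0.4609 -0.1321  0.036 ]
 [ 0.4553 -0.1639  0.036 ]]
[[-9.13973895e-01  4.05771917e-01 -9.32800761e-04]
 [ 4.05772866e-01  9.13972993e-01 -1.32217568e-03]
 [ 3.16052941e-04 -1.58693930e-03 -9.99998691e-01]]
ya 66.06045946970464
tool shift /0.4 [-1.22466532 -1.30344187  0.27781346]
```

View pics/s0.png

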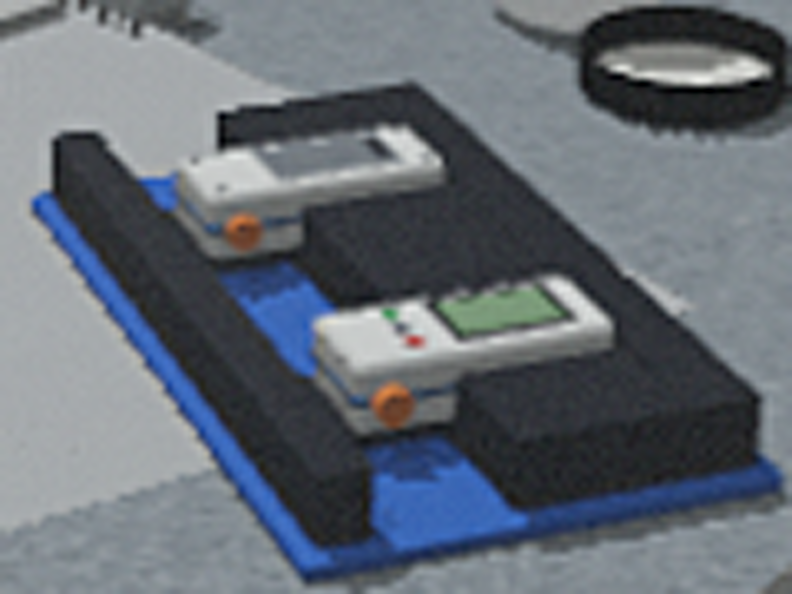

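The side crop confirms it: rear-left logger face down with its knob at (243,231), spare face up with its knob at (393,405). All measured sizes check out (120 mm spacing, 83.5 mm length).

{"fn": "drive_tool", "kwargs": {
  "plan": [
    [[-0.6,-0.65,0,0],[-0.6,-0.65,0,0],[-0.6,-0.65,0,0],[-0.6,-0.65,0,0],[-0.6,-0.65,0,0],[-0.6,-0.65,0,0],[-0.6,-0.65,0,0],[-0.6,-0.65,0,0],[-0.6,-0.65,0,0],[-0.6,-0.65,0,0],[-0.6,-0.65,0,0],[-0.6,-0.65,0,0]]
  ],
  "jaw": 0
}}

```text
time_s: 1.1
eef_pos: [0.3469, 0.1908, 0.2311]
eef_rot: [-0.0, 0.208, 0.978, 0.0]
wrist_force: [-0.7, -0.3, 0.2]
opening: 0.996
grasp_force: 0.0
```

{"fn": "drive_tool", "kwargs": {
  "plan": [
    [[-0.623,-0.653,0.2,-0.045],[-0.623,-0.653,0.2,-0.045],[-0.623,-0.653,0.2,-0.045],[-0.623,-0.653,0.2,-0.045],[-0.623,-0.653,0.2,-0.045],[-0.623,-0.653,0.2,-0.045],[-0.623,-0.653,0.2,-0.045],[-0.623,-0.653,0.2,-0.045],[-0.623,-0.653,0.2,-0.045],[-0.623,-0.653,0.2,-0.045],[-0.623,-0.653,0.2,-0.045],[-0.623,-0.653,0.2,-0.045]]
  ]
}}

```text
time_s: 2.1
eef_pos: [0.4689, -0.1478, 0.1506]
eef_rot: [-0.001, 0.137, 0.991, 0.001]
wrist_force: [-0.3, 1.5, -0.9]
opening: 0.997
grasp_force: 0.0
```

{"fn": "drive_tool", "kwargs": {
  "plan": [
    [[0,0,0.15,0],[0,0,0.2,0],[0,0,0.2,0],[0,0,0.2,0],[0,0,0.2,0]]
  ]
}}

```text
time_s: 2.52
eef_pos: [0.47, -0.1486, 0.0732]
eef_rot: [0.001, 0.137, 0.991, -0.0]
wrist_force: [0.5, 0.2, 0.4]
opening: 1.002
grasp_force: 0.0
```

Run:
```python
from h import *
o=ctrl.get_obs();print(o['eef_pos'],o['wrist_force'])
shot('side','side1');shot('top','top1')
a=cv2.imread('pics/side1.png')[215:325,300:420];b=cv2.imread('pics/top1.png')[200:290,340:440]
c=np.hstack([cv2.resize(a,(436,400),interpolation=cv2.INTER_CUBIC),cv2.resize(b,(364,400),interpolation=cv2.INTER_CUBIC)[:, :364]]);cv2.imwrite('pics/m1.png',c)
```

```text
[ 0.46996685 -0.14855318  0.07316759] [0.49074452 0.24993369 0.35695848]
```

View pics/m1.png

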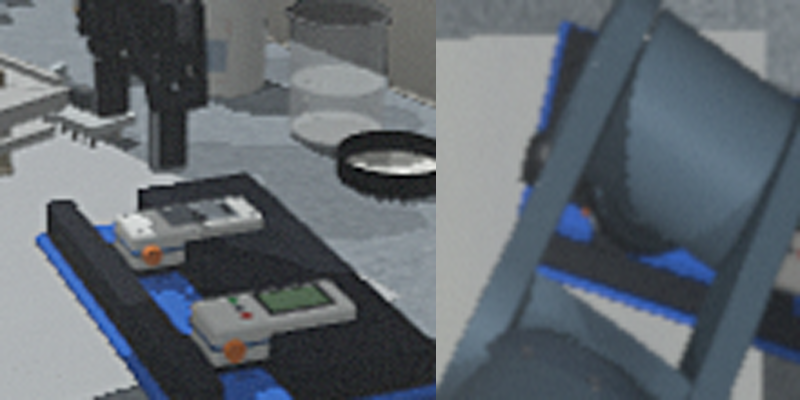

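The fingers straddle the rear logger along its knob axle: side-crop finger at (168,130), above the knob at (152,254). Descending.

{"fn": "drive_tool", "kwargs": {
  "plan": [
    [[0.002,-0.005,0.05,0],[0.002,-0.005,0.1,0],[0.002,-0.005,0.13,0],[0.002,-0.005,0.158,0],[0.002,-0.005,0.158,0],[0.002,-0.005,0.158,0]]
  ]
}}

```text
time_s: 3.12
eef_pos: [0.4683, -0.1513, 0.009]
eef_rot: [0.001, 0.138, 0.99, -0.0]
wrist_force: [-0.4, 0.3, 0.8]
opening: 1.001
grasp_force: 0.0
```

Run:
```python
from h import *
o=ctrl.get_obs();print(o['eef_pos'],o['wrist_force'])
shot('side','side2')
a=cv2.imread('pics/side2.png')[230:340,300:420]
cv2.imwrite('pics/m2.png',cv2.resize(a,(648,594),interpolation=cv2.INTER_CUBIC))
```

```text
[ 0.46825798 -0.1513097   0.00898908] [-0.44136244  0.29725424  0.79463817]
```

View pics/m2.png

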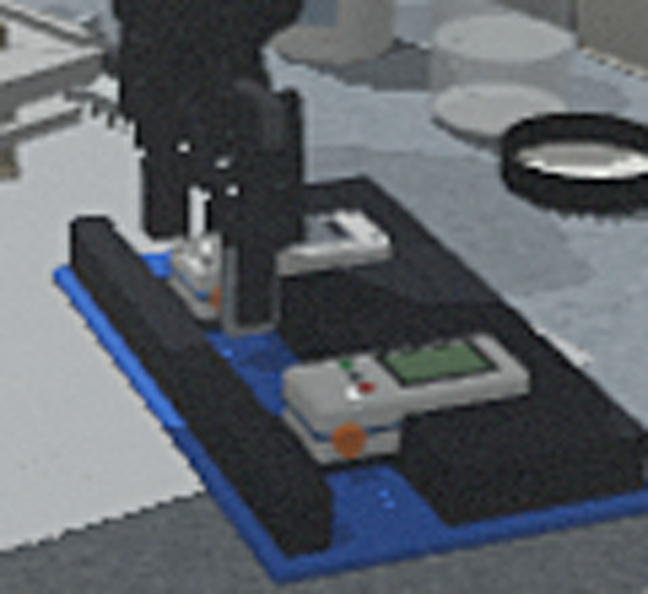

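The near finger (tip at (245,330)) stands inside the channel beside the knob, clear of both foam walls. Closing now.

{"fn": "drive_tool", "kwargs": {
  "plan": [
    [[0,0,0,0],[0,0,0,0],[0,0,0,0],[0,0,0,0],[0,0,0,0],[0,0,0,0],[0,0,0,0],[0,0,0,0],[0,0,0,0],[0,0,0,0],[0,0,0,0],[0,0,0,0]]
  ],
  "jaw": 1
}}

```text
time_s: 4.17
eef_pos: [0.4682, -0.1513, 0.0092]
eef_rot: [0.0, 0.138, 0.99, -0.0]
wrist_force: [-3.5, 1.5, 8.9]
opening: 0.55
grasp_force: 60.2
```

{"fn": "drive_tool", "kwargs": {
  "plan": [
    [[0,0,-0.008,0],[0,0,-0.016,0],[0,0,-0.024,0],[0,0,-0.032,0],[0,0,-0.04,0],[0,0,-0.048,0],[0,0,-0.056,0],[0,0,-0.064,0],[0,0,-0.072,0],[0,0,-0.08,0],[0,0,-0.088,0],[0,0,-0.096,0]]
  ]
}}

```text
time_s: 5.17
eef_pos: [0.4676, -0.151, 0.0468]
eef_rot: [-0.0, 0.138, 0.99, 0.0]
wrist_force: [0.6, 0.3, -1.1]
opening: 0.547
grasp_force: 61.6
```

Run:
```python
from h import *
o=ctrl.get_obs();print(o['eef_pos'],o['wrist_force'],o['opening'],o['grasp_force'])
shot('side','side3')
a=cv2.imread('pics/side3.png')[220:330,300:420]
cv2.imwrite('pics/m3.png',cv2.resize(a,(648,594),interpolation=cv2.INTER_CUBIC))
```

```text
[ 0.46758445 -0.15098883  0.0467808 ] [ 0.57837929  0.33386196 -1.14335191] 0.5468549316863764 61.57349467277527
```

View pics/m3.png

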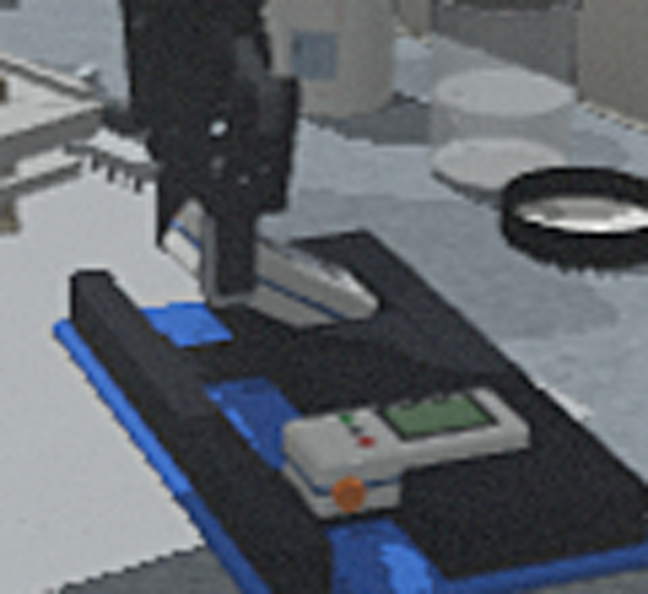

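The tilt is going as intended. The knob end is up and the far end, near (370,300), is still in the foam. I'll keep lifting.

{"fn": "drive_tool", "kwargs": {
  "plan": [
    [[0,0,-0.01,0],[0,0,-0.02,0],[0,0,-0.03,0],[0,0,-0.04,0],[0,0,-0.05,0],[0,0,-0.06,0],[0,0,-0.07,0],[0,0,-0.08,0],[0,0,-0.09,0],[0,0,-0.1,0],[0,0,-0.115,0],[0,0,-0.13,0]]
  ]
}}

```text
time_s: 6.22
eef_pos: [0.4675, -0.1509, 0.0989]
eef_rot: [-0.0, 0.138, 0.99, 0.0]
wrist_force: [-0.4, -0.1, -1.2]
opening: 0.554
grasp_force: 61.9
```

{"fn": "drive_tool", "kwargs": {
  "plan": [
    [[0,0,-0.02,0],[0,0,-0.05,0],[0,0,-0.09,0],[0,0,-0.13,0],[0,0,-0.17,0],[0,0,-0.21,0],[0,0,-0.24,0],[0,0,-0.26,0],[0,0,-0.27,0],[0,0,-0.27,0],[0,0,-0.27,0],[0,0,-0.27,0]]
  ]
}}

```text
time_s: 7.22
eef_pos: [0.4671, -0.1507, 0.2056]
eef_rot: [-0.001, 0.138, 0.99, 0.0]
wrist_force: [-0.5, 0.1, -1.0]
opening: 0.549
grasp_force: 61.9
```

Run:
```python
from h import *
o=ctrl.get_obs();print(o['eef_pos'],o['eef_rot'],o['wrist_force'],o['opening'],o['grasp_force'])
shot('side','side4')
a=cv2.imread('pics/side4.png')[170:330,280:440]
cv2.imwrite('pics/m4.png',cv2.resize(a,(590,590),interpolation=cv2.INTER_CUBIC))
```

```text
[ 0.46710501 -0.1506949   0.20558127] [-7.45625616e-04  1.37802167e-01  9.90459435e-01  3.38458808e-04] [-0.51688563  0.12279419 -0.99467541] 0.5489349671954842 61.871702671051025
```

View pics/m4.png

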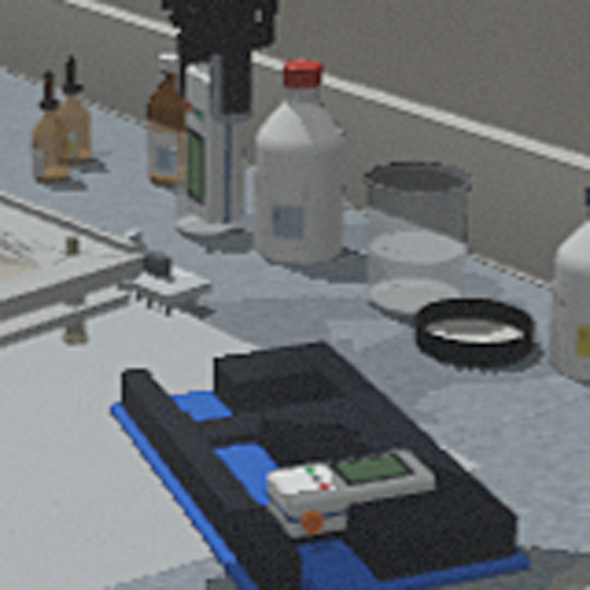

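It hangs freely with its display facing the robot. The foam cutout at (280,390) is empty and the spare hasn't moved. Next is the carry to the mat.

{"fn": "drive_tool", "kwargs": {
  "plan": [
    [[0.005,0.011,0,0],[0.019,0.039,0,0],[0.04,0.083,0,0],[0.065,0.132,0,0],[0.089,0.182,0,0],[0.116,0.237,0,0],[0.143,0.292,0,0],[0.17,0.347,0,0],[0.197,0.402,0,0],[0.224,0.457,0,0],[0.248,0.506,0,0],[0.27,0.55,0,0]]
  ]
}}

```text
time_s: 8.27
eef_pos: [0.4225, 0.0923, 0.2062]
eef_rot: [-0.0, 0.137, 0.991, 0.0]
wrist_force: [-1.1, -0.8, -1.0]
opening: 0.552
grasp_force: 61.9
```

{"fn": "drive_tool", "kwargs": {
  "plan": [
    [[0.026,0.054,0,-0.01],[0.052,0.108,0,-0.02],[0.079,0.162,0,-0.03],[0.105,0.215,0,-0.04],[0.131,0.269,0,-0.05],[0.157,0.323,0,-0.06],[0.181,0.372,0,-0.07],[0.204,0.42,0,-0.08],[0.225,0.463,0,-0.084],[0.244,0.501,0,-0.088],[0.257,0.528,0,-0.088],[0.262,0.5385,0,-0.088]]
  ]
}}

```text
time_s: 9.27
eef_pos: [0.3805, 0.3275, 0.2063]
eef_rot: [-0.0, -0.001, 1.0, 0.0]
wrist_force: [-0.8, 0.3, -1.1]
opening: 0.554
grasp_force: 61.9
```

{"fn": "drive_tool", "kwargs": {
  "plan": [
    [[0,0,0,0],[0,0,0.005,0],[0,0,0.015,0],[0,0,0.03,0],[0,0,0.05,0],[0,0,0.07,0],[0,0,0.09,0],[0,0,0.11,0],[0,0,0.13,0],[0,0,0.14,0],[0,0,0.14,0],[0,0,0.14,0]]
  ]
}}

```text
time_s: 10.27
eef_pos: [0.3816, 0.3259, 0.1502]
eef_rot: [-0.0, -0.0, 1.0, -0.0]
wrist_force: [0.1, -0.3, -1.8]
opening: 0.55
grasp_force: 61.9
```

Run:
```python
from h import *
o=ctrl.get_obs();print(o['time_s'],o['eef_pos'],o['eef_rot'],o['wrist_force'],o['opening'],o['grasp_force'])
shot('side','side5')
a=cv2.imread('pics/side5.png')[110:270,110:310]
cv2.imwrite('pics/m5.png',cv2.resize(a,(750,600),interpolation=cv2.INTER_CUBIC))
```

```text
10.2667 [0.38164772 0.3259014  0.15022571] [-2.50976797e-04 -4.83310950e-05  9.99999957e-01 -1.45223617e-04] [ 0.13733314 -0.30144367 -1.81340955] 0.5495952720344989 61.922242641448975
```

View pics/m5.png

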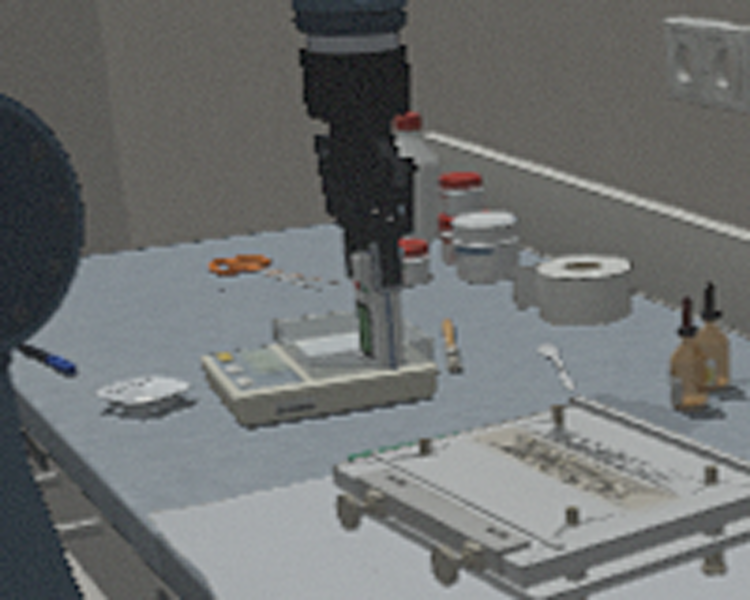

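The logger hangs at crop (380,330) over the mat, which is hidden behind the fixture in this view. Its display faces the robot. I'll lower until it touches.

{"fn": "drive_tool", "kwargs": {
  "plan": [
    [[0,0,0.01,0],[0,0,0.03,0],[0,0,0.05,0],[0,0,0.075,0],[0,0,0.1,0],[0,0,0.125,0],[0,0,0.15,0],[0,0,0.17,0],[0,0,0.185,0],[0,0,0.196,0],[0,0,0.202,0],[0,0,0.205,0]]
  ]
}}

```text
time_s: 11.32
eef_pos: [0.3818, 0.3259, 0.0682]
eef_rot: [-0.0, -0.0, 1.0, -0.0]
wrist_force: [-0.1, -0.9, -2.1]
opening: 0.551
grasp_force: 61.9
```

{"fn": "drive_tool", "kwargs": {
  "plan": [
    [[0,0,0,0],[0,0,0.0025,0],[0,0,0.005,0],[0,0,0.0075,0],[0,0,0.0075,0],[0,0,0.0075,0]]
  ]
}}

```text
time_s: 11.82
eef_pos: [0.3817, 0.326, 0.0655]
eef_rot: [0.0, -0.0, 1.0, 0.0]
wrist_force: [-0.6, -0.0, -1.7]
opening: 0.551
grasp_force: 61.9
```

{"fn": "drive_tool", "kwargs": {
  "plan": [
    [[0,0,0.002,0],[0,0,0.004,0],[0,0,0.004,0],[0,0,0.004,0]]
  ]
}}

```text
time_s: 12.15
eef_pos: [0.3817, 0.3259, 0.0638]
eef_rot: [-0.0, 0.0, 1.0, -0.0]
wrist_force: [-0.0, 0.1, -1.1]
opening: 0.556
grasp_force: 61.9
```

{"fn": "drive_tool", "kwargs": {
  "plan": [
    [[0,0,0.002,0],[0,0,0.004,0],[0,0,0.004,0],[0,0,0.004,0]]
  ]
}}

```text
time_s: 12.48
eef_pos: [0.3827, 0.3262, 0.0634]
eef_rot: [0.001, -0.0, 1.0, 0.0]
wrist_force: [-0.4, -1.6, 7.2]
opening: 0.555
grasp_force: 62.6
```

Contact is made at about the expected height. Now I'll roll it over on its far edge.

{"fn": "drive_tool", "kwargs": {
  "plan": [
    [[-0.008,0,-0.001,0],[-0.0163,0,-0.0019,0],[-0.024,0,-0.0022,0],[-0.0325,0,-0.0024,0],[-0.041,0,-0.002,0],[-0.0489,0,-0.0015,0],[-0.057,0,-0.0005,0],[-0.065,0,0.0009,0],[-0.073,0,0.0027,0],[-0.081,0,0.0047,0],[-0.081,0,0.0047,0]]
  ]
}}

```text
time_s: 13.4
eef_pos: [0.4154, 0.3264, 0.0607]
eef_rot: [0.001, 0.0, 1.0, 0.001]
wrist_force: [2.3, 2.0, 5.6]
opening: 0.553
grasp_force: 62.5
```

Run:
```python
from h import *
o=ctrl.get_obs();print(o['time_s'],o['eef_pos'],o['wrist_force'],o['opening'],o['grasp_force'])
shot('side','side6');shot('top','top6')
a=cv2.imread('pics/side6.png')[150:250,170:250];b=cv2.imread('pics/top6.png')[220:310,165:255]
cv2.imwrite('pics/m6.png',np.hstack([cv2.resize(a,(400,500),interpolation=cv2.INTER_CUBIC),cv2.resize(b,(400,500),interpolation=cv2.INTER_CUBIC)]))
```

```text
13.4 [0.41535714 0.32637531 0.06067963] [2.29224349 1.97732361 5.61711542] 0.5525156956284094 62.51822233200073
```

View pics/m6.png

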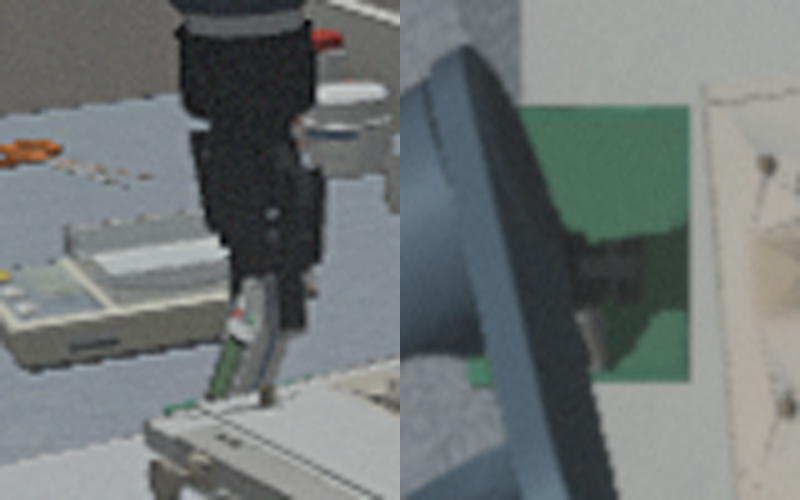

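The logger leans as planned: display up and towards the robot, far edge on the mat (left panel, (225,390)). I'll continue the arc.

{"fn": "drive_tool", "kwargs": {
  "plan": [
    [[-0.0155,0,0.005,0],[-0.0305,0,0.0115,0],[-0.045,0,0.0193,0],[-0.0585,0,0.0283,0],[-0.0715,0,0.0383,0],[-0.083,0,0.0498,0],[-0.0943,0,0.0618,0],[-0.104,0,0.075,0],[-0.1125,0,0.0888,0],[-0.12,0,0.1035,0],[-0.126,0,0.1188,0],[-0.126,0,0.1188,0]]
  ]
}}

```text
time_s: 14.5
eef_pos: [0.4641, 0.3255, 0.0113]
eef_rot: [-0.001, 0.0, 1.0, -0.0]
wrist_force: [-0.1, -0.2, -0.5]
opening: 0.55
grasp_force: 61.9
```

{"fn": "drive_tool", "kwargs": {
  "plan": [
    [[-0.001,0,0.004,0],[-0.002,0,0.008,0],[-0.0035,0,0.012,0],[-0.0048,0,0.0155,0],[-0.0055,0,0.0185,0],[-0.006,0,0.0215,0],[-0.0065,0,0.0245,0],[-0.0065,0,0.0245,0],[-0.0065,0,0.0245,0]]
  ]
}}

```text
time_s: 15.25
eef_pos: [0.4672, 0.326, 0.0031]
eef_rot: [0.0, -0.0, 1.0, 0.0]
wrist_force: [0.7, -0.1, -1.0]
opening: 0.552
grasp_force: 61.9
```

{"fn": "drive_tool", "kwargs": {
  "plan": [
    [[0,0,0.001,0],[0,0,0.0025,0],[0,0,0.0025,0],[0,0,0.0025,0]]
  ]
}}

```text
time_s: 15.58
eef_pos: [0.4672, 0.3259, 0.0021]
eef_rot: [0.0, -0.0, 1.0, -0.0]
wrist_force: [-0.4, 0.1, -0.6]
opening: 0.55
grasp_force: 61.9
```

{"fn": "drive_tool", "kwargs": {
  "plan": [
    [[0,0,0.001,0],[0,0,0.002,0],[0,0,0.002,0],[0,0,0.002,0]]
  ]
}}

```text
time_s: 15.92
eef_pos: [0.4672, 0.326, 0.0016]
eef_rot: [0.0, -0.0, 1.0, 0.0]
wrist_force: [-1.5, -1.5, 4.9]
opening: 0.553
grasp_force: 64.8
```

Contact is at the expected flat height. I'll open part-way and go straight up.

{"fn": "drive_tool", "kwargs": {
  "plan": [
    [[0,0,0,0],[0,0,0,0],[0,0,0,0],[0,0,0,0],[0,0,0,0],[0,0,0,0],[0,0,0,0],[0,0,0,0]]
  ],
  "jaw": 0.22
}}

```text
time_s: 16.58
eef_pos: [0.4671, 0.3259, 0.0012]
eef_rot: [-0.0, -0.0, 1.0, -0.0]
wrist_force: [0.5, -0.4, -0.1]
opening: 0.783
grasp_force: 0.0
```

{"fn": "drive_tool", "kwargs": {
  "plan": [
    [[0,0,-0.01,0],[0,0,-0.03,0],[0,0,-0.06,0],[0,0,-0.1,0],[0,0,-0.16,0],[0,0,-0.24,0],[0,0,-0.32,0],[0,0,-0.4,0],[0,0,-0.45,0],[0,0,-0.45,0],[0,0,-0.45,0]]
  ]
}}

```text
time_s: 17.5
eef_pos: [0.4683, 0.3265, 0.1842]
eef_rot: [0.002, -0.0, 1.0, 0.001]
wrist_force: [-0.6, 0.6, 0.2]
opening: 0.78
grasp_force: 0.0
```

{"fn": "drive_tool", "kwargs": {
  "plan": [
    [[0,0.6,-0.05,0],[0,0.6,-0.05,0],[0,0.6,-0.05,0],[0,0.6,-0.05,0],[0,0.6,-0.05,0],[0,0.6,-0.05,0],[0,0.6,-0.05,0],[0,0.6,-0.05,0]]
  ]
}}

```text
time_s: 18.17
eef_pos: [0.4656, 0.5669, 0.1988]
eef_rot: [-0.001, -0.001, 1.0, -0.001]
wrist_force: [0.1, -0.7, -0.7]
opening: 0.779
grasp_force: 0.0
```

Run:
```python
from h import *
o=ctrl.get_obs();print(o['time_s'],o['eef_pos'],o['wrist_force'],o['opening'],o['grasp_force'])
_,d=shot('top','top7')
a=cv2.imread('pics/top7.png');b=a[200:290,355:475];a=a[225:305,165:245]
cv2.imwrite('pics/m7.png',np.hstack([cv2.resize(a,(400,400),interpolation=cv2.INTER_CUBIC),cv2.resize(b,(400,300),interpolation=cv2.INTER_CUBIC)[:0] if 0 else cv2.copyMakeBorder(cv2.resize(b,(400,300),interpolation=cv2.INTER_CUBIC),0,100,0,0,0)]))
```

```text
18.1667 [0.46556769 0.56694752 0.19879487] [ 0.13113863 -0.70212563 -0.72777506] 0.7792277884934972 0.0
```

View pics/m7.png

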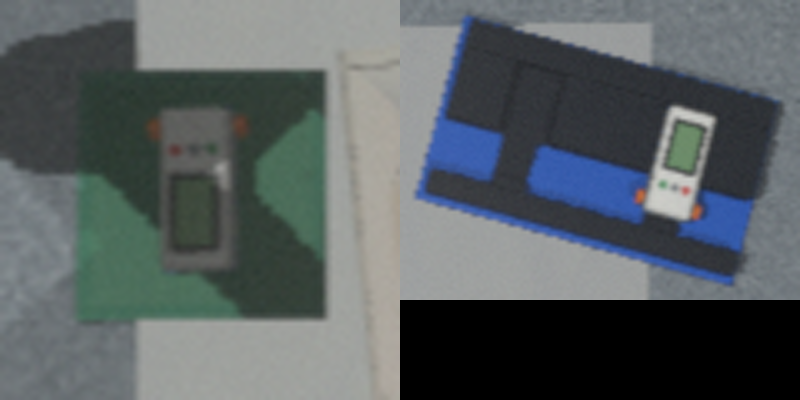

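The logger lies face up with its display and buttons visible, centred at crop (199,189). The mat's centre is at (202,195), so the offset is about 3 mm. The spare is still in its cutout.

```bash
python3 -c "
from bench import ctrl
print(ctrl.hand_in())"
```

```text
the job is handed in; nothing more can be done
None
```

The logger was tilted out knob end first and now lies face up, about 3 mm from the middle of the green mat; it is released, the spare is still in its cutout, and I handed the job in at about 18 s without seeing the verdict.

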